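# Shim up the bench torch with its matching wedge and hold it

## Robot

A 6-joint arm with a two-finger parallel gripper is mounted at the origin on the work surface. World frame = base frame: x ahead of the robot, y to its left, z up, the work surface at z = 0. Lengths are in m, angles in rad, forces in N, time in s.
With the tool pointing down it reaches from about 0.15 to 0.775 m from the base axis. Payload 6.1 kg.
Tool frame: the origin (TCP) lies midway between the tips of the shut fingers; the grasp point (between the pads) lies 19 mm behind it; z points along the fingers, y is the direction in which the jaws open and shut (so a half turn about z gives the same grasp; the last joint's range is limited). The gripper opens to 85 mm and grips with 20 to 120 N. Pads are 22 mm wide; open, the fingers measure 114 mm over their backs; the gripper's body (76 mm by 85 mm) begins 54 mm behind the grasp point. The pads swing forward as they close: fully open they stand 13 mm farther back than shut.
Start: joints at [-1.14, 0.126, -0.04, 1.405, 0, 1.571], TCP at [0.219, -0.477, 0.231] pointing down, gripper open.
Joint ranges: [-2.72, 2.72], [-0.95, 1.95], [-1.27, 1.35], [-1.78, 2.02], [-1.46, 1.47], [-3.14, 3.14]. Speed limits (rad/s): [2.39, 2.39, 3.01, 3.14, 3.14, 3.14].

## Interface

Orientations are given as a unit quaternion [x, y, z, w].
In Python, from plant import get_obs, capture, sign_off gives the robot as it stands. The module is installed in compiled form; this text tells all that it offers.
- The arm moves only by the tool play_rows, never from a script. Its argument "plan" is one flat list of numbers, 4 for each row, row after row: the shift along the world's x, y, z in mm, then the turn about the world's z in degrees. In form: [dx, dy, dz, turn, dx, dy, dz, turn, ...]. A call has 1 to 20 rows; each row is the pose to reach, as a shift and turn from the pose commanded when the call began; what a row does not reach only later rows make up. A row lasts 1/8 s, in which the tool goes at most 62.5 mm and 10.7 degrees, less where a joint would pass 70% of its speed; a pose out of reach is approached as far as the arm can. A call with a gripper value outside its range is refused whole. "grip" is the finger opening in mm, from 0 to 85.4, set as the call begins (left out, the last holds). The fingers move at their own pace and stop on an object; "newtons" is the grip in N (left out, the last holds). Time passes only in rows, so rows that repeat a pose let the fingers close. It gives the time, the measured TCP pose, the force and the opening at its end, in the units of the state.
- get_obs(): the state, without advancing time (a new reading comes with each control period).
- capture(name): name is "scene" or "top" or "wrist"; returns a dict with "img" (480x640x3 uint8, blue, green, red), "vfov" (degrees; the focal length in pixels is half the picture's height over the tangent of half this angle, whatever the lens; pixels are square), "cx", "cy" (the principal point, pixels), "eye" and "rotation" of the camera in the world. Camera axes: x right, y up, looking along -z (the intrinsics and any distortion apply to the point x, -y, -z); pixel columns grow to the right and rows downward; lengths in m; the calibration is good to about 2 mm. A picture is of the moment at which its call begins. There is no depth.
- sign_off(): hands the job in, once; it reports no verdict.
The state is a dict: "time_s": time; "q": joint angles; "qd": joint speeds; "tau": joint torques, N m; "tcp_pos": TCP position; "tool_rot": TCP orientation; "ft_force": force on the tool from outside, world axes, zero at the start; "moment": the same for the moment, N m; "gripper_width": finger opening in m.
Only numpy, scipy, OpenCV 4.12 (cv2) and the standard library are available. Lean on these libraries where they do the work, as an engineer would, in place of code of your own. Each camera call takes 0.05 s, during which the arm holds its last target. There are 200 camera calls.

## Task

Tip the torch up a touch: take the wooden wedge with the blue grip, which matches the blue torch stand, lay it on the bench with its nose towards the mouth between the blue rails, and push it in under the front edge of the hinged foot plate until that edge just lifts off the rails, about 5 mm (the wedge's white line is then at the edge), never raising it more than a centimetre. Finish while still gripping the wedge and holding it there, flat on the bench and carrying the plate. Keep the robot off the torch and its stand, and leave the red wedge and the two glass pieces where they stand.

Things in the scene. Friction and masses are not known exactly. Their poses are not given: they have to be found in the camera images.
- torch_stand: Torch base, fixed: two blue rails along x (x = -85 to 65 mm, 18 wide, 16 high, inner faces 62 mm apart), mouth between them open at the -x end, towards the robot. Origin: on the bench, midway between the rails. +x points from mouth to rear, the way the wedge is pushed; z up. The steel foot plate lies on the rails from x = -100 (front edge) to 60 mm (hinge), underside 16 mm above the bench.
- foot_plate (a joint): Hinge of the foot plate in rad: 0 = lying on the rails, grows as the front edge rises. Front edge lift = 160 mm x this value: 0.031 rad is 5 mm. It falls back by its own weight.
- plate_edge (a point): Middle of the lower front edge of the foot plate (160 x 100 x 6 mm), at rest 16 mm above the bench, at x = -100 mm, y = 0 of the stand; moves with the plate. The torch, a steel and brass barrel about 190 mm high leaning to the stand's +x, stands on the plate 105 mm behind this edge; 3 to 5 N rest on the edge.
- blue_wedge: Matching wedge: pale wood, 44 mm wide, 154 long, upright blue grip, 0.15 kg. Origin: on its underside below the grip's middle; x points to the thin nose, z up. The top slopes from 32 mm high at x = 15 mm to 4 mm at the nose, x = 135 mm; from x = 15 to -19 mm it is 32 mm high. A white line 8 mm wide crosses the slope 73 mm behind the nose, 21 mm high.
- blue_wedge_grip (a point): Point to grasp on the blue wedge: inside the blue grip block, 62 mm above the wedge's underside, over its origin; same axes as the wedge. The block is 30 mm (along x) by 24 mm (along y) and stands from 32 to 84 mm above the underside.
- blue_wedge_nose (a point): Middle of the lower edge of the blue wedge's nose, 135 mm ahead (+x) of the grip, on the underside.
- red_wedge: The other wedge, not to be used: same shape but 72 mm wide (too wide for the mouth) with a red grip. Origin and axes as the blue one.
- cobalt_flask: Small stoppered flask of dark blue glass, 62 mm wide, 92 mm high, standing loose. Origin: centre of its foot.
- amber_vase: Small amber glass vase, 54 mm wide, 85 mm high, standing loose. Origin: centre of its foot.
There are look-alikes about, which are no part of the job. Leave any pink or yellow look-alike of the blue_wedge alone.

How it is judged:
On the way, in this order (a step that is already met when the one before it is completed fails the run):
1. the blue wedge, held, has its nose in the mouth, under the front edge of the plate (x of blue_wedge_nose in the frame of torch_stand above -0.097 m and y of blue_wedge_nose in the frame of torch_stand between -0.03 and 0.03 m and height (world z) of blue_wedge_nose below 0.01 m and contact force between the fingers and blue_wedge above 1 N), for 0.1 s.
2. the front edge is lifted off the rails (by 1.5 mm or more) by the wedge (value of joint foot_plate above 0.0094 rad and contact force between blue_wedge and torch_stand above 0.5 N), for 0.1 s.
At the end, for the whole second after the job is handed in: The blue wedge, nose between the rails, flat on the bench (6 mm, 0.1 rad), still gripped (over 2 N) and at rest, holds the plate's front edge 2.3 to 8.5 mm above its rest; the arm does not touch the stand; red wedge and glass moved under 20 mm (value of joint foot_plate between 0.0144 and 0.0531 rad and contact force between blue_wedge and torch_stand above 0.5 N and contact force between the fingers and blue_wedge above 2 N and contact force between each of the arm, the fingers and torch_stand below 0.1 N and x of blue_wedge_nose in the frame of torch_stand above -0.06 m and y of blue_wedge_nose in the frame of torch_stand between -0.03 and 0.03 m and angle between blue_wedge_grip's own z axis and vertical below 0.1 rad and height (world z) of each of blue_wedge_nose, blue_wedge below 0.006 m and height (world z) of blue_wedge above -0.004 m and linear speed of blue_wedge below 0.01 m/s and distance of each of red_wedge, cobalt_flask, amber_vase from where it was at the start of the episode below 0.02 m); the arm keeps its last pose, push and grip.
It fails at once if the front edge of the plate was raised more than 11 mm (value of joint foot_plate above 0.0688 rad).
It fails at once if the gripper or arm pushed on the torch or its stand (over 1 N) (contact force between any of the arm, the fingers and torch_stand above 1 N).
It fails at once if the red wedge was moved (distance of red_wedge from where it was at the start of the episode above 0.02 m).
It fails at once if the cobalt flask was moved or tipped (distance of cobalt_flask from where it was at the start of the episode above 0.02 m or angle between cobalt_flask's own z axis and vertical above 0.5 rad).
It fails at once if the amber vase was moved or tipped (distance of amber_vase from where it was at the start of the episode above 0.02 m or angle between amber_vase's own z axis and vertical above 0.5 rad).
It also fails if it takes over 45 s, if anything falls off the work surface, if the arm or the gripper's body presses on something with over 40 N, if the wrist force passes 120 N, or if a joint passes its speed limit or range.

## Working session

There is one attempt and no reset: what is moved stays moved. The work goes in short steps, Python scripts to look and compute and a tool call to move; the robot and the scene stay as the last step left them, time stands still between calls to the robot, and variables do not carry over. Pictures are saved under pics/ and viewed, about 8 in all and at most 12, crops included, and the job is handed in when it is done.

Besides the shell and the picture viewer there is one more tool, called after "Request:" by a JSON object that holds its "op" and its "data", one argument or row to a line. play_rows: Moves the arm, as the interface text tells. Its arguments: {"type":"object","properties":{"plan":{"type":"array"},"grip":{"type":"number"},"newtons":{"type":"number"}},"required":["plan"]}

```bash
mkdir -p pics
cat > h.py <<'E'
import numpy as np, cv2
from plant import get_obs, capture
def snap(n,f):
    c=capture(n); cv2.imwrite('pics/'+f+'.png',c['img']); np.save('pics/'+f+'.npy',{k:v for k,v in c.items()},allow_pickle=True); return c
def load(f): return np.load('pics/'+f+'.npy',allow_pickle=True).item()
def R(c):
    r=np.array(c['rotation'],float)
    if r.shape==(3,3): return r
    from scipy.spatial.transform import Rotation
    return Rotation.from_quat(r).as_matrix()
def foc(c): return 240/np.tan(np.radians(c['vfov'])/2)
def ray(c,u,v):
    f=foc(c); d=np.array([(u-c['cx'])/f,-(v-c['cy'])/f,-1.]); return R(c)@d
def onz(c,u,v,z):
    e=np.array(c['eye']); d=ray(c,u,v); return e+d*(z-e[2])/d[2]
def proj(c,p):
    q=R(c).T@(np.array(p)-c['eye']); f=foc(c); return c['cx']+f*q[0]/-q[2], c['cy']-f*q[1]/-q[2]
def tri(*obs):
    A=np.zeros((3,3));b=np.zeros(3)
    for c,u,v in obs:
        d=ray(c,u,v);d/=np.linalg.norm(d);P=np.eye(3)-np.outer(d,d);A+=P;b+=P@np.array(c['eye'])
    return np.linalg.solve(A,b)
E
python3 - <<'E'
from h import *
for n in('scene','top'):
    c=snap(n,n+'1'); print(n,{k:v for k,v in c.items() if k!='img'})
print(get_obs())
E
```

```text
scene {'vfov': 52.67146039253102, 'cx': 311.343661729959, 'cy': 238.9986336145127, 'eye': array([ 1.22985644, -0.47908404,  0.92102583]), 'rotation': array([0.32092827, 0.17952364, 0.43923216, 0.81966543])}
top {'vfov': 54.48525766455777, 'cx': 312.4031143954485, 'cy': 238.85639242515407, 'eye': array([ 0.33904668, -0.05787053,  1.15456816]), 'rotation': array([ 0.07867516, -0.05853484, -0.70073536,  0.70664973])}
{'time_s': 0.1, 'q': array([-1.14002896e+00,  1.26338557e-01, -4.05015654e-02,  1.40538437e+00,
       -5.46059229e-06,  1.57081908e+00]), 'qd': array([ 0.00096079, -0.00226735,  0.00376121,  0.00018027, -0.00250637,
       -0.00087456]), 'tau': array([-1.22711313e-03, -4.36902702e+01,  3.53607273e+01,  1.36757552e-02,
       -1.08994338e-04, -2.35823427e-05]), 'tcp_pos': array([ 0.21907233, -0.47671428,  0.23059892]), 'tool_rot': array([ 9.76896646e-01,  2.13711096e-01, -1.55290979e-04, -6.97000297e-04]), 'ft_force': array([-0.2703685 ,  0.70516955,  0.53035696]), 'moment': array([-0.01430788,  0.00603931,  0.00088175]), 'gripper_width': 0.08588713432210507}
```

View pics/scene1.png

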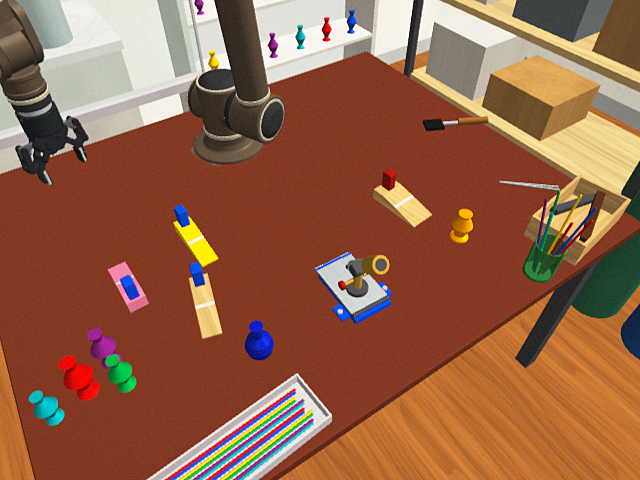

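View pics/top1.png

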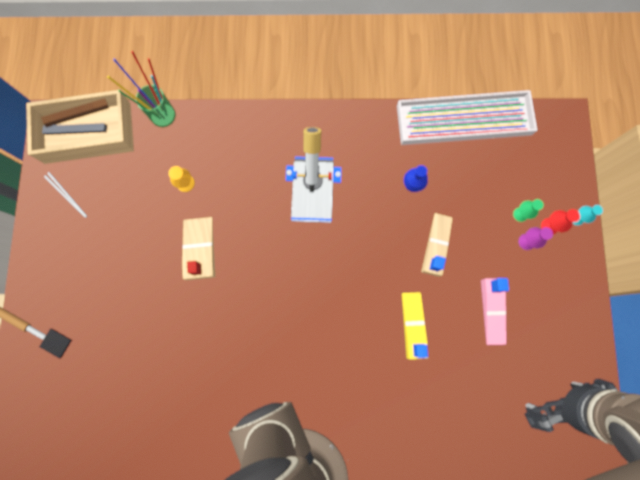

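The wedge candidates with blue grips are pale wood (top 438,263; scene 197,272), yellow (top 420,350) and pink (top 500,285). The red-gripped one is at top 194,267. Pale wood with the blue grip fits the description, so I'll confirm it enlarged and measure the corners.

Run:
```python
from h import *
t=load('top1')['img'];s=load('scene1')['img']
def cr(i,u,v,w,h,k): return cv2.resize(i[v:v+h,u:u+w],None,fx=k,fy=k,interpolation=cv2.INTER_CUBIC)
a=cr(t,400,200,80,60+20,5); b=cr(t,280,150,80,80,5)[:, :400]
c=cr(s,160,250,80,100,4)[:, :]; d=cr(s,300,240,120,100,4)[:200*2]
top=np.hstack([a,b]); bot=np.zeros((200,800,3),np.uint8)
cv2.imwrite('pics/c1.png',top)
e=np.zeros((400,800,3),np.uint8); e[:400,:320]=c; e[:400,320:800]=d; cv2.imwrite('pics/c2.png',e)
```

```text
(no output)
```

View pics/c1.png

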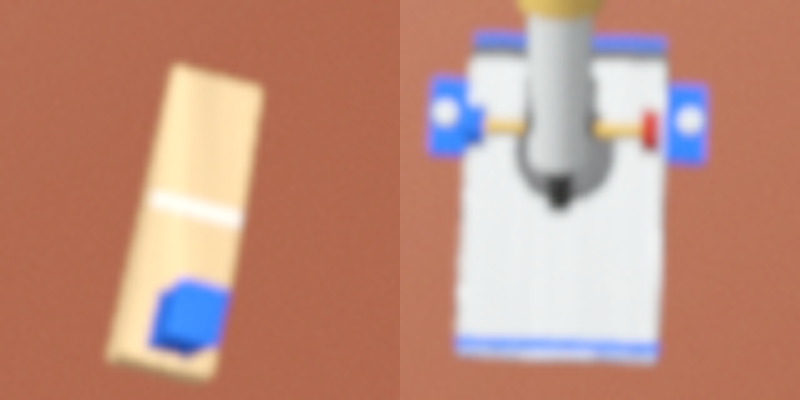

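View pics/c2.png

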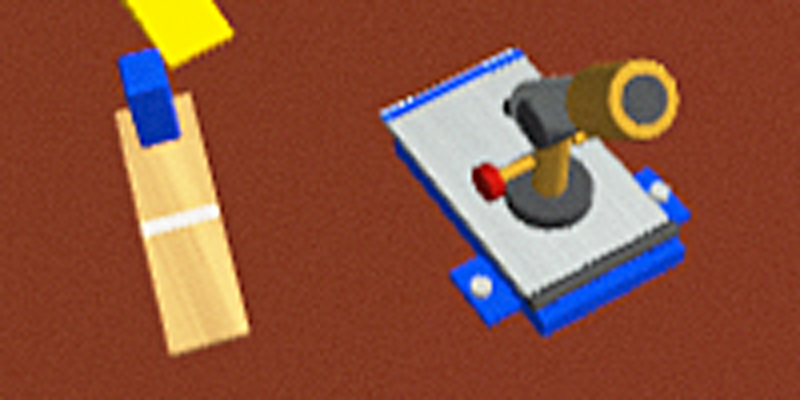

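Confirmed: pale wood, blue upright grip, white line across (crop 196,209 → top 439,242). The nose points away from the grip. Next I'll fit the poses from both views.

```bash
cat > fit.py <<'E'
from h import *
from scipy.optimize import least_squares
def fit(mod,obs,x0):
    def tf(x,p): c,s=np.cos(x[2]),np.sin(x[2]); return [x[0]+c*p[0]-s*p[1],x[1]+s*p[0]+c*p[1],x[3]+p[2]]
    def res(x): return np.concatenate([np.array(proj(c,tf(x,mod[k])))-uv for c,k,uv in obs])
    r=least_squares(res,x0,loss='soft_l1'); 
    print('pose mm',r.x[:2]*1e3,'yaw deg',np.degrees(r.x[2]),'z mm',r.x[3]*1e3); 
    for (c,k,uv),e in zip(obs,res(r.x).reshape(-1,2)): print(k,e.round(1))
    return r.x
E
python3 - <<'E'
from fit import *
t=load('top1');s=load('scene1')
T=lambda x,y,ox,oy:np.array([x/5+ox-.4,y/5+oy-.4]); S=lambda x,y,ox,oy:np.array([x/4+ox-.4,y/4+oy-.4])
W={'nl':(.135,.022,.004),'nr':(.135,-.022,.004),'rl':(-.019,.022,.0),'rr':(-.019,-.022,.0),'w':(.062,0,.021),'rlt':(-.019,.022,.032)}
a=lambda x,y:T(x,y,400,200); b=lambda x,y:S(x,y,160,250)
fit(W,[(t,'nl',a(172,65)),(t,'nr',a(263,87)),(t,'w',a(196,209)),(t,'rr',a(214,380)),(t,'rl',a(108,362)),
 (s,'nr',b(172,355)),(s,'nl',b(249,333)),(s,'w',b(181,220)) ] if 0 else [(t,'nl',a(172,65)),(t,'nr',a(263,87)),(t,'w',a(196,209)),(t,'rr',a(214,380)),(t,'rl',a(108,362)),(s,'nl',b(249,333)),(s,'nr',b(172,355)),(s,'w',b(181,220))],[.35,-.3,0,0])
P={'fl':(-.1,.05,.022),'fr':(-.1,-.05,.022),'rl':(.06,.05,.022),'rr':(.06,-.05,.022)}
a=lambda x,y:T(x-400,y,280,150); b=lambda x,y:S(x-320,y,300,240)
fit(P,[(t,'fl',a(455,356)),(t,'fr',a(658,362)),(t,'rl',a(470,55)),(t,'rr',a(666,55)),(s,'fr',b(380,115)),(s,'fl',b(515,48)),(s,'rr',b(535,298)),(s,'rl',b(678,225))],[.5,0,0,0])
for p in [(.35,-.3,0),(.5,0,0)]: print(proj(t,p),proj(s,p))
E
```

```text
pose mm [ 497.22307538 -321.81761138] yaw deg -13.856719152658073 z mm 2.290031039627921
nl [1.3 0.3]
nr [ 0.3 -0. ]
w [ 0.9 -0.1]
rr [-2.5  0.7]
rl [ 1.  -0.1]
nl [ 1.  -0.4]
nr [ 0.4 -0. ]
w [0.4 0.4]
pose mm [705.79756919 -23.07457517] yaw deg -1.225589225673541 z mm -0.023394345743646624
fl [0.7 0.3]
fr [0.1 0.1]
rl [ 0.3 -0.2]
rr [0.1 0.6]
fr [ 0.2 -0.2]
fl [ 0.6 -0.3]
rr [0.2 0.9]
rl [ 0.2 -0.5]
(np.float64(425.66232093166514), np.float64(327.2086528568667)) (np.float64(185.67678643691775), np.float64(248.56410691498473))
(np.float64(302.69281802474876), np.float64(264.8029884638236)) (np.float64(315.30478874268704), np.float64(236.26129776233398))
```

Request:
{"op": "play_rows", "data": {
  "plan": [50,28,0,9,100,56,0,18,150,84,0,27,200,112,0,36,245,137,0,45,278,155,-10,51.4,278,155,-30,51.4,278,155,-30,51.4,278,155,-30,51.4],
  "grip": 85,
  "newtons": 60
}}

```text
time_s: 1.23
tcp_pos: [0.4969, -0.3222, 0.2017]
tool_rot: [0.788, 0.616, -0.0, -0.0]
ft_force: [-0.2, -0.5, 0.5]
gripper_width: 0.0851
```

Run:
```python
from h import *
c=snap('wrist','w1'); print(c['eye'],c['cx'],c['cy'],c['vfov']); o=get_obs(); print(o['tcp_pos'],o['tool_rot'],o['q'])
for p in [(.497,-.322,.084),(.497,-.322,.032),(.628,-.354,.004)]: print(proj(c,p))
```

```text
[ 0.51273044 -0.25774128  0.3442112 ] 318.616886127914 235.41603724315218 66.49179467721736
[ 0.49704683 -0.32248036  0.20213404] [7.87814674e-01 6.15912210e-01 1.23136929e-04 4.17785750e-04] [-5.75506447e-01  2.54880719e-01  5.41315761e-02  1.36917696e+00
 -3.92954890e-05  1.23899936e+00]
(np.float64(318.98884668898165), np.float64(228.05385991524713))
(np.float64(318.9425099386477), np.float64(213.32542810699255))
(np.float64(461.86561352199453), np.float64(206.63355626302427))
```

View pics/w1.png

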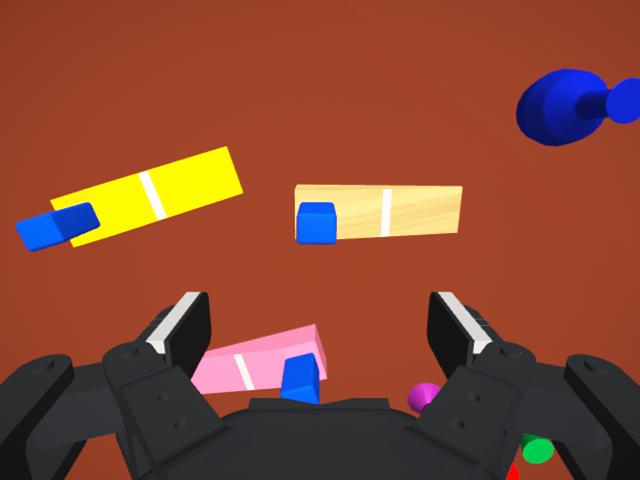

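The wrist view shows the pale wedge at the image centre: grip top near (317,228), nose corners (462,186) and (459,233), rear foot about (295,…). This agrees with the prediction within 2–3 px. I'll refit with this view.

Run:
```python
from fit import *
t=load('top1');s=load('scene1');w=load('w1')
T=lambda x,y,ox,oy:np.array([x/5+ox-.4,y/5+oy-.4]); S=lambda x,y,ox,oy:np.array([x/4+ox-.4,y/4+oy-.4])
W={'nl':(.135,.022,.004),'nr':(.135,-.022,.004),'rl':(-.019,.022,.0),'rr':(-.019,-.022,.0),'w':(.062,0,.021),'rlt':(-.019,.022,.032),'nl0':(.135,.022,0),
'g1':(.015,-.012,.084),'g2':(-.015,-.012,.084),'wl':(.062,.022,.021),'wr':(.062,-.022,.021)}
a=lambda x,y:T(x,y,400,200); b=lambda x,y:S(x,y,160,250);A=np.array
ow=[(w,'nl',A([462,186.5])),(w,'nr',A([459,233])),(w,'wl',A([387,189])),(w,'wr',A([386,236])),(w,'g1',A([337,243])),(w,'g2',A([297,243]))]
fit(W,ow,[.5,-.32,-.24,0])
fit(W,ow+[(t,'nl',a(172,65)),(t,'nr',a(263,87)),(t,'w',a(196,209)),(t,'rl',a(108,362)),(s,'nl',b(249,333)),(s,'nr',b(172,355)),(s,'w',b(181,220))],[.5,-.32,-.24,0])
```

```text
pose mm [ 495.82578121 -322.04260383] yaw deg -15.10810472217197 z mm -1.3561315825989129
nl [0.8 0.4]
nr [-1.9 -0.5]
wl [ 1.  -1.1]
wr [-1.4 -0.3]
g1 [0.2 1. ]
g2 [0.  0.2]
pose mm [ 495.96812024 -321.25633055] yaw deg -15.010001124928507 z mm 0.8991514428474506
nl [ 1.7 -0.3]
nr [-1. -1.]
wl [ 1.4 -1.8]
wr [-0.9 -0.6]
g1 [0.4 0.8]
g2 [-0.2  0.1]
nl [2. 1.]
nr [1. 1.]
w [1.  0.6]
rl [0.6 0.3]
nl [-0.1 -0.1]
nr [-0.7 -0. ]
w [-0.   0.4]
```

Request:
{"op": "play_rows", "data": {
  "plan": [-1,0,-40,-1,-1,0,-80,-1,-1,0,-115,-1,-1,0,-140,-1,-1,0,-158,-1,-1,0,-158,-1,-1,0,-158,-1]
}}

```text
time_s: 2.15
tcp_pos: [0.4968, -0.3226, 0.0446]
tool_rot: [0.793, 0.609, 0.0, 0.001]
ft_force: [0.5, 0.2, 0.4]
gripper_width: 0.0852
```

Request:
{"op": "play_rows", "data": {
  "plan": [0,0,0,0,0,0,0,0,0,0,0,0,0,0,0,0,0,0,0,0,0,0,0,0,0,0,0,0,0,0,0,0],
  "grip": 0,
  "newtons": 60
}}

```text
time_s: 3.15
tcp_pos: [0.4965, -0.3222, 0.0438]
tool_rot: [0.793, 0.609, 0.0, 0.0]
ft_force: [-0.1, 0.5, 5.5]
gripper_width: 0.0289
```

Request:
{"op": "play_rows", "data": {
  "plan": [0,0,15,0,-10,0,55,0,-25,0,90,0,-45,20,110,2,-60,60,110,5,-60,105,110,8,-60,150,110,11,-60,195,110,13,-60,240,110,13.8,-60,280,110,13.8,-60,305,110,13.8,-60,305,80,13.8,-60,305,50,13.8,-60,305,30,13.8,-60,305,30,13.8]
}}

```text
time_s: 5.03
tcp_pos: [0.4348, -0.0169, 0.0724]
tool_rot: [0.714, 0.7, -0.001, -0.001]
ft_force: [0.2, -0.3, -0.9]
gripper_width: 0.0295
```

Run:
```python
from h import *
w=snap('wrist','w2'); t=snap('top','top2'); s=snap('scene','scene2'); o=get_obs(); print(o['tcp_pos'],o['tool_rot'],o['ft_force'],o['gripper_width'])
x=cv2.resize(s['img'][190:310,240:400],None,fx=3.5,fy=3.5,interpolation=cv2.INTER_CUBIC)[:400]
v=np.zeros((600,800,3),np.uint8); v[:360,:480]=cv2.resize(w['img'],(480,360)); 
x=cv2.resize(s['img'][200:320,230:390],(320,240),interpolation=cv2.INTER_CUBIC)
y=cv2.resize(t['img'][150:320,240:400],(320,340),interpolation=cv2.INTER_CUBIC)
v[:240,480:]=x; v[240:580,480:]=y; cv2.imwrite('pics/m2.png',v)
```

```text
[ 0.43683771 -0.01708439  0.07443167] [7.14007016e-01 7.00138245e-01 4.55501024e-04 4.60734131e-04] [-0.04221641  0.01716971 -0.88355692] 0.029336435850189038
```

View pics/m2.png

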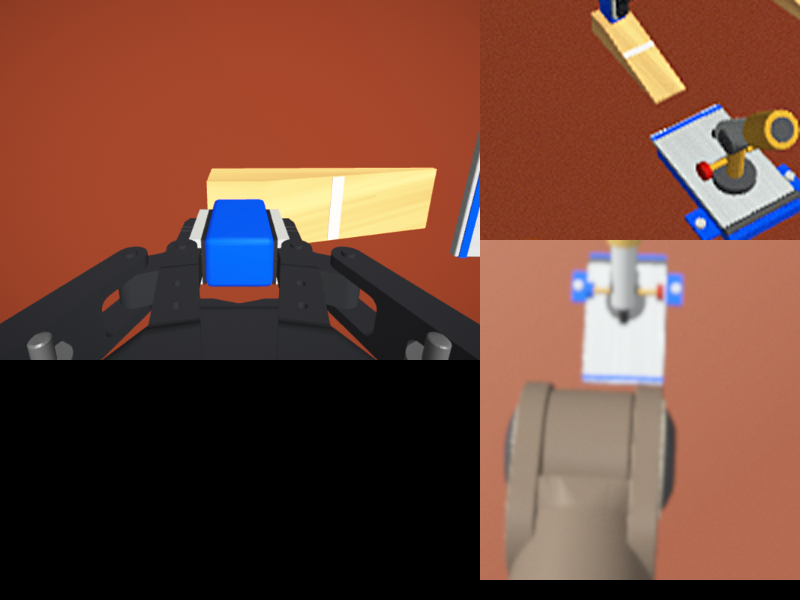

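Run:
```python
from fit import *
s=load('scene2');w=load('w2');A=np.array
W={'nl':(.135,.022,.004),'nr':(.135,-.022,.004),'wl':(.062,.022,.021),'wr':(.062,-.022,.021),'rlt':(-.019,.022,.032),'g1':(.015,-.012,.084),'g2':(-.015,-.012,.084)}
k=4/3
ow=[(w,'nl',A([436,168])*k),(w,'nr',A([426,228])*k),(w,'wl',A([338.5,177])*k),(w,'wr',A([334.5,239])*k),(w,'rlt',A([212,169])*k)]
fit(W,ow,[.435,-.02,0,0.03])
fit(W,ow+[(s,'nl',A([332.3,243.8])),(s,'nr',A([318.3,251.3]))],[.435,-.02,0,0.03])
st=A([.7058,-.0231]);yaw=np.radians(-1.2)
R2=A([[np.cos(yaw),-np.sin(yaw)],[np.sin(yaw),np.cos(yaw)]])
for z in(.016,.022):
    p=st+R2@A([-.1,-.05]); print('fr pred',z,proj(w,[*p,z]))
cv2.imwrite('pics/w2crop.png',cv2.resize(w['img'][200:360,400:640],(800,533),interpolation=cv2.INTER_CUBIC))
```

```text
pose mm [436.93498386 -18.48408576] yaw deg -1.2257357518575824 z mm 24.74900502818013
nl [1.  2.4]
nr [-1.  -0.6]
wl [ 2.6 -1.5]
wr [-0.7 -0.9]
rlt [-0.4 15.1]
pose mm [436.63619682 -17.90954157] yaw deg -1.2477747611084116 z mm 25.57057962053546
nl [1.7 1.8]
nr [-0.5 -0.8]
wl [ 2.7 -2.1]
wr [-0.7 -1.1]
rlt [-1.3 14.4]
nl [-0.6  1.5]
nr [-1.5  1.2]
fr pred 0.016 (np.float64(601.1912571296027), np.float64(334.79534444103876))
fr pred 0.022 (np.float64(608.7065329136094), np.float64(340.1465121372229))
```

View pics/w2crop.png

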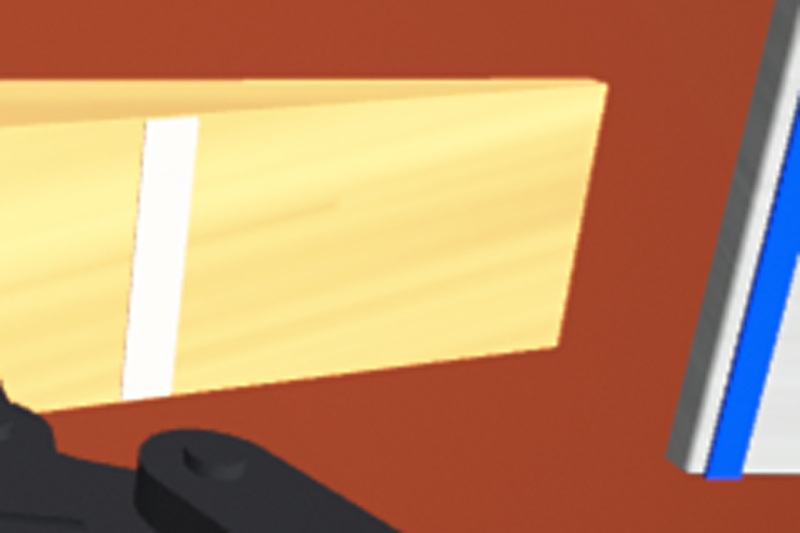

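The plate corner prediction matches within 2 px, and the wedge is aligned with the stand axis (y within 1 mm, yaw within 0.1°). Next I'll lower it to the bench, watching the force.

Request:
{"op": "play_rows", "data": {
  "plan": [0,0,-10,0,0,0,-20,0,0,0,-26,0,0,0,-29,0,0,0,-30,0,0,0,-30,0,0,0,-30,0]
}}

```text
time_s: 6.05
tcp_pos: [0.436, -0.017, 0.0438]
tool_rot: [0.714, 0.7, -0.0, -0.0]
ft_force: [-3.6, -0.0, 4.7]
gripper_width: 0.0293
```

Run:
```python
from h import *
w=snap('wrist','w3'); o=get_obs(); print(o['tcp_pos'],o['ft_force'],o['moment'],o['gripper_width'])
```

```text
[ 0.43599908 -0.01699715  0.0437522 ] [-3.6970972   0.82377933  4.36520022] [-0.00675401  0.70711483  0.03618058] 0.029166070366503653
```

Request:
{"op": "play_rows", "data": {
  "plan": [8,-0.2,0,0,18,-0.4,0,0,28,-0.6,0,0,38,-0.8,0,0,48,-1,0,0,56,-1.2,0,0,64,-1.4,0,0,70,-1.5,0,0,75,-1.6,0,0,78,-1.7,0,0,78,-1.7,0,0,78,-1.7,0,0]
}}

```text
time_s: 7.6
tcp_pos: [0.5147, -0.0188, 0.0438]
tool_rot: [0.714, 0.7, 0.0, 0.0]
ft_force: [-2.1, 0.6, 5.9]
gripper_width: 0.0291
```

Run:
```python
from h import *
w=snap('wrist','w4'); s=snap('scene','scene4'); o=get_obs(); print(o['tcp_pos'],o['ft_force'],o['moment'],o['gripper_width'])
v=np.zeros((400,800,3),np.uint8); v[:360,:480]=cv2.resize(w['img'],(480,360),interpolation=cv2.INTER_AREA)
v[:300,480:]=cv2.resize(s['img'][210:330,270:398],(320,300),interpolation=cv2.INTER_CUBIC); cv2.imwrite('pics/m4.png',v)
```

```text
[ 0.51472943 -0.01875159  0.04375717] [-2.58418623 -0.53075952  5.33890839] [ 0.04548533  0.60331136 -0.00810491] 0.02929905425121873
```

View pics/m4.png

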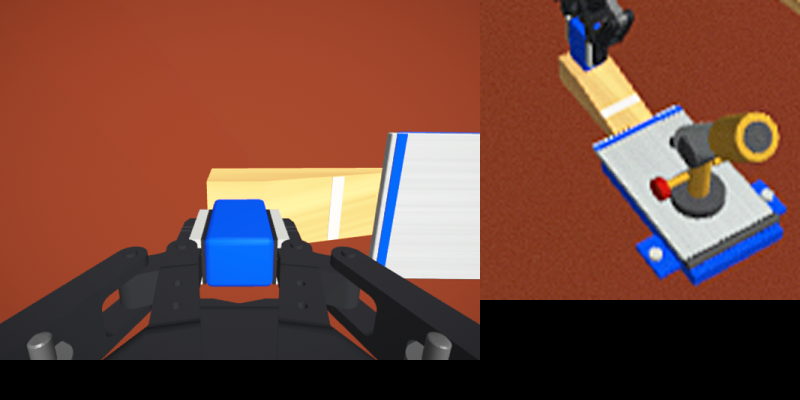

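The nose is in the mouth, centred, with the white line still about 27 mm before the edge. I'll push on slowly.

Request:
{"op": "play_rows", "data": {
  "plan": [3,-0.1,0,0,6,-0.1,0,0,9,-0.2,0,0,12,-0.3,0,0,15,-0.3,0,0,18,-0.4,0,0,20,-0.4,0,0,22,-0.5,0,0,22,-0.5,0,0,22,-0.5,0,0]
}}

```text
time_s: 8.95
tcp_pos: [0.5341, -0.0191, 0.0438]
tool_rot: [0.714, 0.7, -0.001, -0.001]
ft_force: [-13.3, 1.2, 12.8]
gripper_width: 0.0294
```

Run:
```python
from h import *
w=snap('wrist','w5'); s=snap('scene','scene5'); o=get_obs(); print(o['tcp_pos'],o['tool_rot'],o['ft_force'],o['moment'],o['gripper_width'])
a=cv2.resize(w['img'][150:400,380:640],(520,500),interpolation=cv2.INTER_CUBIC)
v=np.zeros((500,800,3),np.uint8); v[:,:520]=a
v[:280,520:]=cv2.resize(s['img'][230:310,290:370],(280,280),interpolation=cv2.INTER_CUBIC); cv2.imwrite('pics/m5.png',v)
```

```text
[ 0.53411087 -0.01913481  0.04378313] [ 0.71398175  0.70016222 -0.00117253 -0.00124865] [-12.98648369   1.2750414   12.076108  ] [0.03776805 1.67964792 0.01443237] 0.02952063920409221
```

View pics/m5.png

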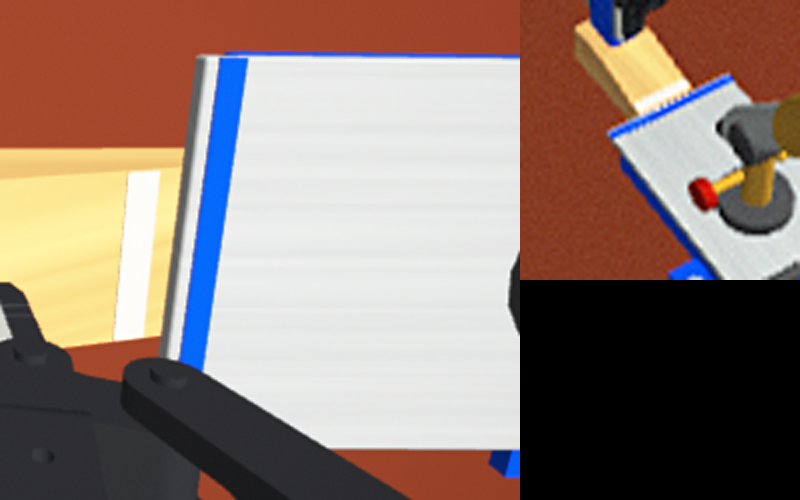

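Request:
{"op": "play_rows", "data": {
  "plan": [2,0,0,0,4,-0.1,0,0,6,-0.1,0,0,8,-0.2,0,0,10,-0.2,0,0,10,-0.2,0,0,10,-0.2,0,0,10,-0.2,0,0]
}}

```text
time_s: 10.05
tcp_pos: [0.5442, -0.0194, 0.0438]
tool_rot: [0.714, 0.7, -0.001, -0.001]
ft_force: [-12.5, 1.1, 12.2]
gripper_width: 0.0291
```

Run:
```python
from h import *
w=snap('wrist','w6'); s=snap('scene','scene6'); o=get_obs(); print(o['tcp_pos'],o['tool_rot'],o['ft_force'],o['moment'],o['gripper_width'],o['qd'].round(4))
a=cv2.resize(w['img'][150:400,380:640],(520,500),interpolation=cv2.INTER_CUBIC)
v=np.zeros((500,800,3),np.uint8); v[:,:520]=a
v[:280,520:]=cv2.resize(s['img'][230:310,290:370],(280,280),interpolation=cv2.INTER_CUBIC); cv2.imwrite('pics/m6.png',v)
```

```text
[ 0.54421346 -0.01936201  0.04378035] [ 0.71396864  0.70017577 -0.00115021 -0.00116011] [-12.53395694   0.89782703  12.53841808] [ 0.02990134  1.6122033  -0.03088663] 0.029310881181016085 [ 0.0003 -0.0008 -0.0014  0.0001 -0.0007 -0.0019]
```

View pics/m6.png

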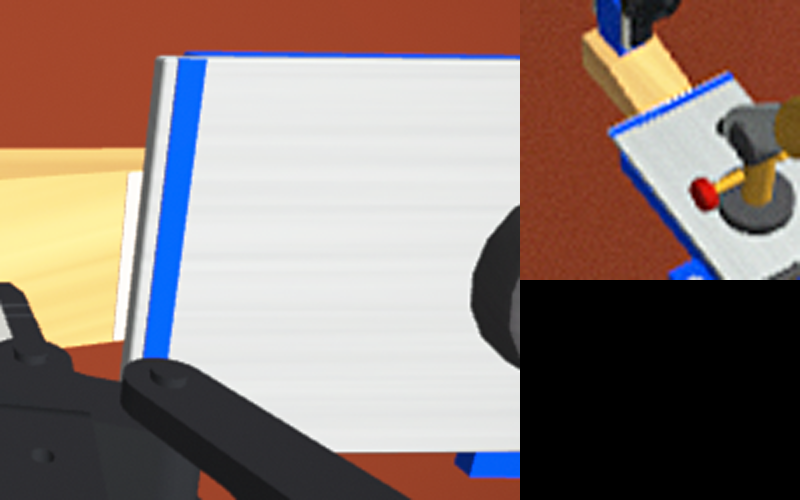

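The white line is now half covered by the plate edge, so the lift is about 5 mm. The wedge is flat and the arm is at rest, so I'm handing in.

```bash
python3 -c "
from plant import sign_off,get_obs
print(sign_off()); o=get_obs(); print(o['time_s'],o['tcp_pos'],o['ft_force'],o['gripper_width'])"
```

```text
the job is handed in; nothing more can be done
None
the job is handed in; nothing more can be done
```

I gripped the pale-wood wedge by its blue grip at 60 N and set it flat on the bench in front of the mouth. I then pushed it in under the plate edge in three slow stages, and handed the job in at about 10 s with the wedge still held.

**Last checks:**
- **Lift:** the white line is half under the plate edge. From the arm position the nose is about 27 mm inside the stand's origin mark (x ≈ -0.027 m), which gives about 5 mm of lift. I worked this out from the wedge's shape and position rather than measuring the plate's height separately.
- **Holding:** the wedge was flat (tool height unchanged at 43.8 mm, tilt about 0.003 rad) and at rest. The gripper opening was 29 mm, and the wrist read about 12.5 N of push-back and 12.5 N upward.
- **Rest of the scene:** in the pictures the arm stayed clear of the stand and torch. The red wedge and the glass were never approached, but I did not re-measure their positions at the end.

One disagreement: in the second push the arm went 19.4 mm of the 22 mm commanded. The last 10 mm push made up most of that.

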